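# Put the keyed lid back on the desk air cleaner

## Task

The filter in the desk air cleaner has just been changed: put the round lid back on. Rest it on the rim, turn it until its three keys drop into the notches, then press it down firmly until the sprung rim gives, and let go so that it is left fully home. Do not knock over or shift the mug, the old filter or the stapler.

Things in the scene. Friction and masses are not known exactly. Their poses are not given: they have to be found in the camera images.
- lid: Round grey lid, 0.35 kg, right way up on the desk. Origin: centre of its underside; z up. From below: round plug of radius 60.5 mm, 16 mm deep, its lowest 6 mm tapered to radius 56 mm; plate of radius 74 mm, 8 mm thick; on top a straight rib handle along the lid's x axis. Three equal keys round the edge at 0, 120 and 240 degrees from its +x (see lid_key).
- lid_handle (a point): Middle of the top face of the lid's handle, 58 mm above the lid's origin. The handle is a solid rib 80 mm long (along the lid's x), 18 mm wide and 34 mm high above the plate.
- lid_seat (a point): Centre of the underside of the lid's plate, 16 mm above the lid's origin. With the lid fully home it lies at point rim; while the keys ride on top of the rim ring it is 8 mm above point rim.
- lid_key (a point): Outer end of the key on the lid's +x side, in line with the handle, at the bottom edge of the key: 82 mm from the lid's axis, 8 mm above the lid's origin. Each key is 14 mm wide and hangs 8 mm below the underside of the plate, outside the plug.
- cleaner: Desk air cleaner, fixed to the desk: upright round white housing, 170 mm across, 110 mm high to the top of its rim, open at the top. Origin: centre of its underside; z up; its front, with a small control panel, faces its own -x. On top is a grey rim ring, inner radius 62 mm, outer 80 mm, cut through by three equal notches 120 degrees apart, each 20 mm wide, 15 mm deep.
- rim (a point): Centre of the cleaner's mouth, at the top face of the rim ring, 110 mm above the desk. The ring was left at any angle and its angle is not measured, so the lid may have to turn up to 120 degrees. The ring is stiff (over 2 N m to turn) and stays put as the lid turns on it. A lid held loosely falls 8 mm into the notches by its own weight; a key has 3 mm to spare each side.
- mug: White mug, 80 mm across, 95 mm high, bystander. Origin: centre of its underside.
- old_filter: Used round pleated filter, 116 mm across, 70 mm high, standing on the desk, bystander. Origin: centre of its underside.
- stapler: Stapler, 130 x 36 mm, 52 mm high, bystander. Origin: centre of its underside.
- seal (a joint): How far the rim ring is pushed down on its spring, in m: 0 at rest (also with the lid's weight on it), 0.003 at the stop. Pushing on a lid that is home with about 3 N starts it moving and 7 to 10 N takes it to the stop; it springs back when let go.
Not all that is in view belongs to the job. Of the things that look like the cleaner, the smaller one is meant.

How it is judged:
By the outcome, as a careful person would: the job done as asked, in the order asked, and still so for the second after the job is handed in, with the robot touching nothing.
It also fails if it takes over 51 s, if anything falls off the work surface, if the arm or the gripper's body presses on something with over 40 N, if the wrist force passes 120 N, or if a joint passes its speed limit or range.

## Robot

A 6-joint arm with a two-finger parallel gripper is mounted at the origin on the work surface. World frame = base frame: x ahead of the robot, y to its left, z up, the work surface at z = 0. Lengths are in m, angles in rad, forces in N, time in s.
With the tool pointing down it reaches from about 0.25 to 0.725 m from the base axis. Payload 9.7 kg.
Tool frame: the origin (TCP) lies midway between the tips of the shut fingers; the grasp point (between the pads) lies 19 mm behind it; z points along the fingers, y is the direction in which the jaws open and shut (so a half turn about z gives the same grasp; the last joint's range is limited). The gripper opens to 85 mm and grips with 20 to 120 N. Pads are 22 mm wide; open, the fingers measure 114 mm over their backs; the gripper's body (76 mm by 85 mm) begins 54 mm behind the grasp point. The pads swing forward as they close: fully open they stand 13 mm farther back than shut.
Start: joints at [1.194, 0.087, 0.176, 1.66, 0, 1.571], TCP at [0.202, 0.511, 0.231] pointing down, gripper open.
Joint ranges: [-3.13, 3.13], [-0.85, 1.81], [-1.15, 1.24], [-2.2, 2.28], [-1.44, 1.52], [-3.14, 3.14]. Speed limits (rad/s): [2.22, 2.22, 2.57, 3.14, 3.14, 3.14].

## Interface

Orientations are given as a unit quaternion [x, y, z, w].
In Python, from station import sensors, cams, close_job gives the robot as it stands.
- The arm moves only by the tool jog_arm, never from a script. Its argument "steps" is a list of rows, each a list of 7 numbers: the finger opening in m, from 0 to 0.0854, then the shift along the tool's x, y, z in m, then the turn, a rotation vector about the tool's x, y, z in degrees. In form: [[gripper, x, y, z, ax, ay, az], ...]. A call has 1 to 10 rows; each row shifts and turns the commanded pose from where the row before left it, along the tool's axes as they then stand; what a row does not reach is not made up. A row lasts 1/12 s, in which the tool goes at most 41.7 mm and 7.16 degrees, less where a joint would pass 70% of its speed; a pose out of reach is approached as far as the arm can. A call with a gripper value outside its range is refused whole. The fingers move at their own pace and stop on an object; "newtons" is the grip in N (left out, the last holds). Time passes only in rows, so rows that do not move let the fingers close. It gives the time, the measured TCP pose, the force and the opening at its end, in the units of the state.
- sensors.get_state(): the state, without advancing time (a new reading comes with each control period).
- cams.camera(name): name is "side" or "top"; returns a dict with "frame" (480x640x3 uint8, red, green, blue), "range_z" (480x640 float32, m along the optical axis (not along the pixel's ray), 0 where there is no reading), "fx", "fy", "cx", "cy" (pixels), "R" (3x3) and "t" (3): a world point X has camera coordinates R X + t. Camera axes: x right, y down, z forward; pixel columns grow to the right and rows downward; lengths in m; the calibration is good to about 2 mm. A picture is of the moment at which its call begins.
- close_job(): hands the job in, once; it reports no verdict.
Trained networks look in the newest picture that a camera, given by its name, has taken for a name from the list of things; names that differ only in an ending like _2 or _b are one class to them, and where a whole thing is asked for, a point or a joint stands for the part that bears it (a point fixed in the world has none). Each returns a list of dicts, best first, with "p" (0 to 1); they miss things now and then, are a little off and sometimes report something else, mostly with a low value. They report only what shows in the picture. A call takes as long as a camera call. They do not tell look-alikes from the thing itself.
- cams.look_for(target, camera): "point" ([row, column] as shares, 0 to 1, of the picture: columns of its width, rows of its height, amid what is visible of it).
The state is a dict: "time_s": time; "qpos": joint angles; "joint_vel": joint speeds; "joint_efforts": joint torques, N m; "tcp_pos": TCP position; "orientation": TCP orientation; "ft_force": force on the tool from outside, world axes, zero at the start; "moment": the same for the moment, N m; "width": finger opening in m.
Only numpy, scipy, OpenCV 4.12 (cv2) and the standard library are available. Lean on these libraries where they do the work, as an engineer would, in place of code of your own. Each camera call takes 0.05 s, during which the arm holds its last target. There are 200 camera calls.

## Working session

There is one attempt and no reset: what is moved stays moved. The work goes in short steps, Python scripts to look and compute and a tool call to move; the robot and the scene stay as the last step left them, time stands still between calls to the robot, and variables do not carry over. Pictures are saved under pics/ and viewed, about 8 in all and at most 12, crops included, and the job is handed in when it is done.

Besides the shell and the picture viewer there is one more tool, called after "Emit:" as name([rows], argument=value, ...), one row to a line, values as JSON. jog_arm: Moves the arm, as the interface text tells. Its arguments: {"type":"object","properties":{"steps":{"type":"array","items":{"type":"array","items":{"type":"number"}}},"newtons":{"type":"number"}},"required":["steps"]}

```bash
mkdir -p pics; ls; cat > h.py <<'E'
import numpy as np, cv2
from station import sensors, cams, close_job
def shot(name,fn=None):
    c=cams.camera(name)
    if fn: cv2.imwrite('pics/'+fn,c['frame'][:,:,::-1])
    return c
def cloud(c):
    z=c['range_z']; v,u=np.mgrid[0:480,0:640]
    P=np.stack([(u-c['cx'])/c['fx']*z,(v-c['cy'])/c['fy']*z,z],-1)
    W=(P-c['t'])@c['R']; W[z==0]=np.nan
    return W
E
python3 - <<'E'
from h import *
s=sensors.get_state(); print(s)
ims=[]
for n in ['top','side']:
    c=shot(n,n+'0.png'); W=cloud(c); print(n,c['fx'],c['t'],c['R'].round(3).tolist())
    for t in ['lid','lid_handle','lid_key','cleaner','rim','mug','old_filter','stapler']:
        for d in cams.look_for(t,n)[:3]:
            r,k=d['point']; v,u=min(int(r*480),479),min(int(k*640),639)
            print(n,t,round(d['p'],2),(v,u),W[v,u].round(3))
E
```

```text
pics
{'time_s': 0.0, 'qpos': array([ 1.19394620e+00,  8.74693995e-02,  1.75114771e-01,  1.65975961e+00,
       -2.14266573e-06,  1.57083124e+00]), 'joint_vel': array([ 8.86582143e-04, -1.51608108e-03,  5.60858911e-04, -1.48516011e-03,
        6.26277215e-05, -9.20804650e-04]), 'joint_efforts': array([ 1.05775111e-03, -5.20385993e+01,  4.64806366e+01,  1.60574808e-02,
        1.02458800e-04, -7.51021986e-06]), 'tcp_pos': array([0.20231673, 0.51120265, 0.23056799]), 'orientation': array([ 1.87329172e-01,  9.82296975e-01, -6.47494622e-04, -1.22366552e-04]), 'ft_force': array([0.52016964, 0.13682743, 0.83253771]), 'moment': array([ 0.02873885,  0.01728346, -0.05544295]), 'width': 0.08513737146995964}
top 499.42955648390824 [-0.11493447  0.56820707  1.15850676] [[-0.023, -1.0, 0.016], [-0.992, 0.021, -0.121], [0.121, -0.019, -0.992]]
top lid 0.9 (291, 209) [0.448 0.14  0.057]
top lid_handle 0.95 (293, 209) [0.444 0.14  0.055]
top lid_handle 0.23 (279, 363) [ 0.466 -0.214  0.09 ]
top lid_key 0.68 (294, 211) [0.441 0.135 0.059]
top lid_key 0.42 (280, 363) [ 0.464 -0.214  0.088]
top cleaner 
[... 453 characters left out ...]
2535226  0.21115834  1.0619481 ] [[0.853, -0.522, 0.009], [-0.357, -0.597, -0.718], [0.38, 0.609, -0.696]]
side lid 0.84 (219, 227) [0.437 0.142 0.026]
side lid 0.66 (272, 311) [ 0.494 -0.147  0.082]
side lid_handle 0.82 (219, 228) [0.438 0.139 0.028]
side lid_key 0.71 (219, 227) [0.437 0.142 0.026]
side cleaner 0.69 (307, 318) [ 0.457 -0.235  0.089]
side cleaner 0.66 (268, 304) [ 0.478 -0.147  0.102]
side cleaner 0.6 (426, 331) [ 0.345 -0.459  0.118]
side rim 0.78 (306, 320) [ 0.464 -0.23   0.083]
side rim 0.56 (423, 325) [ 0.34  -0.451  0.119]
side mug 0.58 (255, 425) [ 0.716 -0.227  0.084]
side old_filter 0.77 (199, 360) [0.712 0.002 0.069]
side stapler 0.93 (167, 329) [0.728 0.162 0.052]
```

View pics/top0.png

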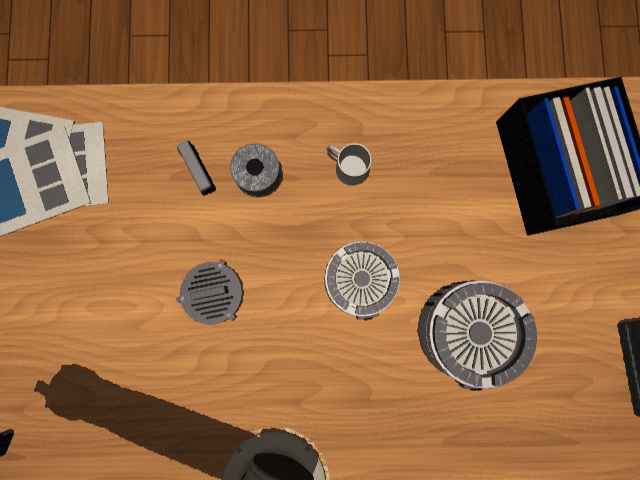

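View pics/side0.png

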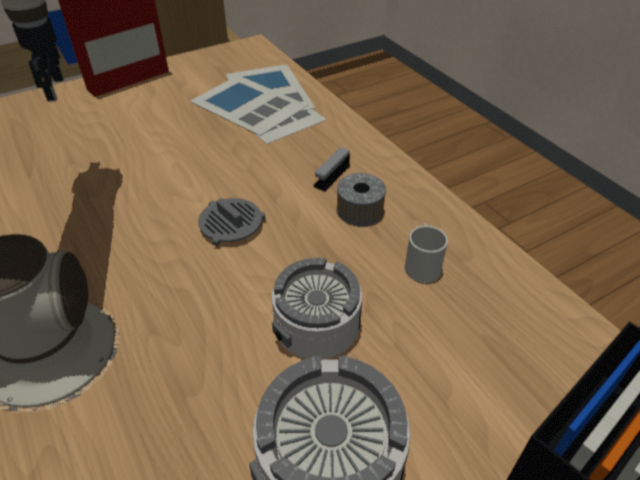

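The top view shows the lid at about px (row 293, col 211), keys at lower right, left and top. The smaller cleaner is at (280, 362), with white notch patches. The larger look-alike is at (333, 479). Next I'll rectify the lid and rim planes.

```bash
cat >> h.py <<'E'
def ortho(c,x0,y0,z,half=0.1,n=400):
    # col right = -y, row down = -x
    g=np.linspace(half,-half,n); X,Y=np.meshgrid(x0+g,y0+g,indexing='ij')
    P=np.stack([X,Y,np.full_like(X,z)],-1)@c['R'].T+c['t']
    u=P[...,0]/P[...,2]*c['fx']+c['cx']; v=P[...,1]/P[...,2]*c['fy']+c['cy']
    return cv2.remap(c['frame'][:,:,::-1].copy(),u.astype('f4'),v.astype('f4'),cv2.INTER_LINEAR)
def circ(P):
    A=np.c_[2*P,np.ones(len(P))]; s=np.linalg.lstsq(A,(P**2).sum(1),rcond=None)[0]
    return s[:2],np.sqrt(s[2]+s[:2]@s[:2])
E
python3 - <<'E'
from h import *
c=shot('top'); W=cloud(c); d=shot('side'); V=cloud(d)
for nm,x0,y0,zlo,zhi in [('plate',.445,.14,.017,.030),('handle',.445,.14,.05,.066),('rim',.465,-.21,.104,.118)]:
    for k,w in (('top',W),('side',V)):
        m=(abs(w[...,0]-x0)<.1)&(abs(w[...,1]-y0)<.1)&(w[...,2]>zlo)&(w[...,2]<zhi); p=w[m]
        if len(p)<10: print(nm,k,len(p)); continue
        h=cv2.convexHull(p[:,:2].astype('f4'))[:,0]; 
        (cx,cy),r=cv2.minEnclosingCircle(h)
        print(nm,k,len(p),'mean',p.mean(0).round(4),'zmed',np.median(p[:,2]).round(4),'hullfit',circ(h),'mec',cx,cy,r)
        if nm=='handle': print(cv2.minAreaRect(p[:,:2].astype('f4')))
im=np.vstack([np.hstack([ortho(c,.445,.14,.024,.1,400),ortho(c,.465,-.21,.11,.1,400)])])
cv2.imwrite('pics/o1.png',im)
E
```

```text
plate top 2794 mean [0.4441 0.1427 0.0239] zmed 0.0239 hullfit (array([0.44485128, 0.14384443]), np.float64(0.07551601255256604)) mec 0.4442845284938812 0.14393572509288788 0.08199626207351685
plate side 1884 mean [0.4409 0.1349 0.0253] zmed 0.0254 hullfit (array([0.44545199, 0.14529641]), np.float64(0.07739208837918633)) mec 0.44439220428466797 0.14551211893558502 0.08301497250795364
handle top 276 mean [0.4447 0.1428 0.0574] zmed 0.0572 hullfit (array([0.44855585, 0.14392591]), np.float64(0.03668992282874716)) mec 0.44476523995399475 0.14330032467842102 0.03985833749175072
((0.4448011815547943, 0.14314842224121094), (0.01815878413617611, 0.07925333082675934), 10.282312393188477)
handle side 231 mean [0.4438 0.1409 0.058 ] zmed 0.0584 hullfit (array([0.44042439, 0.14202604]), np.float64(0.035522585425057936)) mec 0.44547995924949646 0.14396430552005768 0.04067137837409973
((0.4447740316390991, 0.1435304880142212), (0.019705986604094505, 0.0804784968495369), 10.907709121704102)
rim top 1453 mean [ 0.4671 -0.2117  0.1102] zmed 0.1102 hullfit (array([ 0.4681108 , -0.21137023]), np.float64(0.08011762204212057)) mec 0.46798789501190186 -0.21127407252788544 0.08091026544570923
rim side 1924 mean [ 0.4643 -0.2147  0.1105] zmed 0.1107 hullfit (array([ 0.46854935, -0.20982369]), np.float64(0.08132213722711125)) mec 0.4683656394481659 -0.20978054404258728 0.08380040526390076
```

View pics/o1.png

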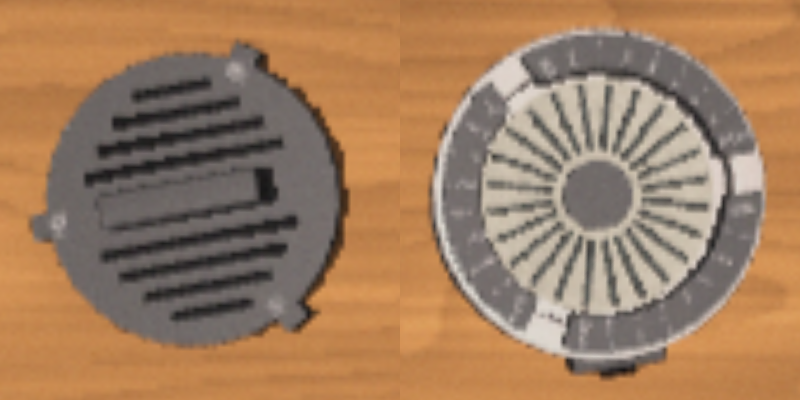

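Emit:
jog_arm([
  [0.07,0,0,0,0,0,6.44],
  [0.07,0,0,0,0,0,6.44],
  [0.07,0,0,0,0,0,6.44],
  [0.07,0,0,0,0,0,6.44],
  [0.07,0,0,0,0,0,6.44],
  [0.07,0,0,0,0,0,6.44],
  [0.07,0,0,0,0,0,6.44],
  [0.07,0,0,0,0,0,6.44],
  [0.07,0,0,0,0,0,6.44],
  [0.07,0,0,0,0,0,0],
], newtons=40)

```text
time_s: 1.83
tcp_pos: [0.2024, 0.5114, 0.2313]
orientation: [0.642, 0.767, 0.0, 0.0]
ft_force: [0.1, 0.4, 0.3]
width: 0.0701
```

Emit:
jog_arm([
  [0.06,-0.0405,0.0172,0,0,0,0],
  [0.06,-0.0365,0.0155,0,0,0,0],
  [0.06,-0.0365,0.0155,0,0,0,0],
  [0.06,-0.0365,0.0155,0,0,0,0],
  [0.06,-0.0365,0.0155,0,0,0,0],
  [0.06,-0.0365,0.0155,0,0,0,0],
  [0.06,-0.0365,0.0155,0,0,0,0],
  [0.06,-0.0365,0.0155,0,0,0,0],
  [0.06,-0.0365,0.0155,0,0,0,0],
  [0.06,-0.0365,0.0155,0,0,0,0],
])

```text
time_s: 2.67
tcp_pos: [0.4228, 0.1771, 0.2316]
orientation: [0.638, 0.77, 0.0, 0.0]
ft_force: [0.9, 1.1, 0.4]
width: 0.0597
```

Emit:
jog_arm([
  [0.05,-0.036,0.0153,0,0,0,0],
  [0.05,0,0,0,0,0,0],
  [0.05,0,0,0,0,0,0],
])

```text
time_s: 2.92
tcp_pos: [0.4444, 0.1446, 0.2311]
orientation: [0.64, 0.768, -0.0, -0.0]
ft_force: [0.2, -0.1, 0.2]
width: 0.0499
```

```bash
cat >> h.py <<'E'
from scipy.spatial.transform import Rotation as Ro
def pose(p=1):
    s=sensors.get_state(); R=Ro.from_quat(s['orientation']).as_matrix()
    y=R[:,1]
    if p: print('t',round(s['time_s'],2),'tcp',s['tcp_pos'].round(4),'yang',np.degrees(np.arctan2(y[1],y[0])).round(2),'zdir',R[:,2].round(4),'w',round(s['width'],4),'F',s['ft_force'].round(2),'M',s['moment'].round(2),'q6',s['qpos'][5].round(2))
    return s,R
def go(x,y,yang):
    s,R=pose(0); d=R.T@(np.r_[x,y,s['tcp_pos'][2]]-s['tcp_pos'])
    a=np.degrees(np.arctan2(R[1,1],R[0,1])); print('tool shift mm',(d*1000).round(1),'turn z deg',round(a-yang,2))
E
python3 -c "
from h import *
pose();go(.4447,.1435,10.4)"
```

```text
t 2.92 tcp [0.4444 0.1446 0.2311] yang 10.41 zdir [-3.e-04 -0.e+00 -1.e+00] w 0.0499 F [ 0.22 -0.1   0.19] M [ 0.01  0.   -0.01] q6 1.7
tool shift mm [-1.1  0.1 -0. ] turn z deg 0.01
```

Emit:
jog_arm([
  [0.05,-0.001,0,0.035,0,0,0],
  [0.05,0,0,0.035,0,0,0],
  [0.05,0,0,0.035,0,0,0],
  [0.05,0,0,0.035,0,0,0],
  [0.05,0,0,0.03,0,0,0],
  [0.05,0,0,0.02,0,0,0],
  [0.05,0,0,0.01,0,0,0],
  [0.05,0,0,0.003,0,0,0],
  [0.05,0,0,0,0,0,0],
], newtons=40)

```text
time_s: 3.67
tcp_pos: [0.4436, 0.146, 0.0285]
orientation: [0.639, 0.769, -0.0, -0.0]
ft_force: [0.8, -0.8, 0.2]
width: 0.0501
```

Emit:
jog_arm([
  [0.0,0,0,0,0,0,0],
  [0.0,0,0,0,0,0,0],
  [0.0,0,0,0,0,0,0],
  [0.0,0,0,0,0,0,0],
  [0.0,0,0,0,0,0,0],
  [0.0,0,0,0,0,0,0],
])

```text
time_s: 4.17
tcp_pos: [0.4448, 0.1457, 0.0299]
orientation: [0.64, 0.769, 0.001, 0.001]
ft_force: [-1.6, 0.5, 7.9]
width: 0.0175
```

Emit:
jog_arm([
  [0.0,0,0,-0.01,0,0,0],
  [0.0,0,0,-0.03,0,0,0],
  [0.0,0,0,-0.035,0,0,0],
  [0.0,0,0,-0.035,0,0,0],
  [0.0,0,0,-0.035,0,0,0],
  [0.0,0,0,-0.03,0,0,0],
  [0.0,0,0,0,0,0,0],
])

```text
time_s: 4.75
tcp_pos: [0.4455, 0.1457, 0.2102]
orientation: [0.64, 0.769, 0.004, 0.002]
ft_force: [0.8, -0.1, -1.5]
width: 0.0173
```

```bash
python3 - <<'E'
from h import *
pose()
c=shot('side','lift.png'); W=cloud(c)
d=shot('top'); V=cloud(d)
s,_=pose(0); x,y,z=s['tcp_pos']
for w in (W,V):
    m=(np.hypot(w[...,0]-x,w[...,1]-y)<.09)&(abs(w[...,2]-z)<.01); p=w[m]
    h=cv2.convexHull(p[:,:2].astype('f4'))[:,0]; print(len(p),p[:,2].mean(),cv2.minEnclosingCircle(h),circ(h))
# rim gaps by angle
m=(np.hypot(V[...,0]-.468,V[...,1]+.211)<.077)&(np.hypot(V[...,0]-.468,V[...,1]+.211)>.066); p=V[m]
a=np.degrees(np.arctan2(p[:,1]+.211,p[:,0]-.468)); 
low=p[:,2]<.104
for n in (38,158,-82): 
    k=low&(abs((a-n+180)%360-180)<15); print(n,k.sum(),a[k].min() if k.sum() else 0,a[k].max() if k.sum() else 0, np.median(p[k,2]) if k.sum() else 0)
E
```

```text
t 4.75 tcp [0.4455 0.1457 0.2102] yang 10.45 zdir [ 0.0082  0.0026 -1.    ] w 0.0173 F [ 0.77 -0.06 -1.54] M [ 0.02 -0.07 -0.02] q6 1.7
1999 0.2053248385497784 ((0.4457142651081085, 0.1444614976644516), 0.08252676576375961) (array([0.44655447, 0.1432702 ]), np.float64(0.0767339952694628))
2188 0.20110100920356846 ((0.4470096826553345, 0.13664281368255615), 0.07905460894107819) (array([0.44549068, 0.14178743]), np.float64(0.07468212694700598))
38 48 29.2012251071837 44.63787522406241 0.09515601834361098
158 43 151.3952680876169 166.8918938130751 0.0943313290435955
-82 58 -91.99836459739088 -71.65150603746555 0.09287941167084764
```

View pics/lift.png

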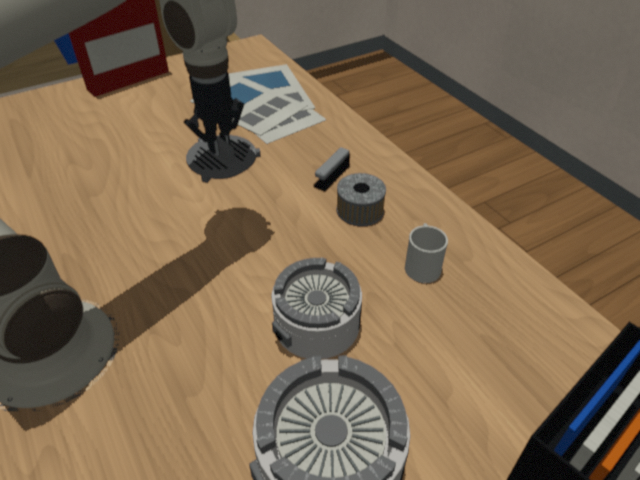

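The lid is held level and clear; the cleaner is at px (300, 318) and the bystanders haven't moved. Now over to the cleaner, with the lid left about 15° short of the notches so that it rests first and then turns.

Emit:
jog_arm([
  [0.0,-0.02,-0.0025,0,0,0,0],
  [0.0,-0.035,-0.004,0,0,0,0],
  [0.0,-0.038,-0.0044,0,0,0,0],
  [0.0,-0.038,-0.0044,0,0,0,0],
  [0.0,-0.038,-0.0044,0,0,0,0],
  [0.0,-0.038,-0.0044,0,0,0,0],
  [0.0,-0.038,-0.0044,0,0,0,0],
  [0.0,-0.038,-0.0044,0,0,0,0],
  [0.0,-0.038,-0.0044,0,0,0,0],
  [0.0,-0.032,-0.0038,0,0,0,0],
])

```text
time_s: 5.68
tcp_pos: [0.4664, -0.2115, 0.2014]
orientation: [0.64, 0.768, -0.001, -0.001]
ft_force: [0.8, -0.1, -2.5]
width: 0.0174
```

Emit:
jog_arm([
  [0.0,0,0,0,0,0,5.9],
  [0.0,0,0,0,0,0,5.9],
  [0.0,0,0,0,0,0,5.9],
  [0.0,0,0,0,0,0,5.9],
  [0.0,0,0,0,0,0,5.9],
  [0.0,0,0,0,0,0,5.9],
  [0.0,0,0,0,0,0,5.9],
  [0.0,0,0,0,0,0,5.9],
  [0.0,0,0,0,0,0,0],
  [0.0,0,0,0,0,0,0],
])

```text
time_s: 6.52
tcp_pos: [0.4669, -0.2091, 0.2019]
orientation: [0.893, 0.45, -0.001, -0.001]
ft_force: [-0.6, -0.3, -3.6]
width: 0.0173
```

```bash
python3 - <<'E'
from h import *
s,_=pose(); go(.4692,-.2092,-37)
x,y,z=s['tcp_pos']
for n in ('side','top'):
    c=shot(n,'over_%s.png'%n); w=cloud(c)
    m=(np.hypot(w[...,0]-x,w[...,1]-y)<.09)&(abs(w[...,2]-z+.005)<.008); p=w[m]
    h=cv2.convexHull(p[:,:2].astype('f4'))[:,0]; print(len(p),np.median(p[:,2]),cv2.minEnclosingCircle(h),circ(h))
    if n=='top': cv2.imwrite('pics/o2.png',ortho(c,x,y,np.median(p[:,2])))
E
```

```text
t 6.52 tcp [ 0.4669 -0.2091  0.2019] yang -36.57 zdir [-0.0021  0.001  -1.    ] w 0.0173 F [-0.63 -0.34 -3.64] M [-0.02  0.03 -0.04] q6 1.79
tool shift mm [ 1.3  1.9 -0. ] turn z deg 0.43
3247 0.1972107773373313 ((0.4651150405406952, -0.21212293207645416), 0.08150392770767212) (array([ 0.46526926, -0.21035406]), np.float64(0.07546705243487396))
628 0.19635952587386152 ((0.4777369797229767, -0.1661609262228012), 0.057112257927656174) (array([ 0.47911318, -0.1740461 ]), np.float64(0.0443744598258831))
```

View pics/o2.png

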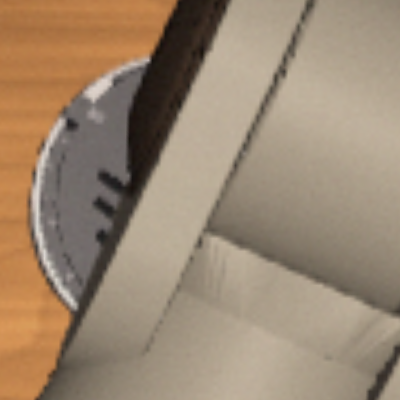

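The top view shows the lid edge over the cleaner, mostly hidden by the arm. The side-camera fit gives the offset, so I'll correct about 2 mm and lower.

Emit:
jog_arm([
  [0.0,0.002,0.0017,0.005,0,0,0],
  [0.0,0,0,0.02,0,0,0],
  [0.0,0,0,0.02,0,0,0],
  [0.0,0,0,0.013,0,0,0],
  [0.0,0,0,0.005,0,0,0],
  [0.0,0,0,0.002,0,0,0],
  [0.0,0,0,0.001,0,0,0],
  [0.0,0,0,0,0,0,0],
  [0.0,0,0,0,0,0,0],
])

```text
time_s: 7.37
tcp_pos: [0.4705, -0.2089, 0.1382]
orientation: [0.894, 0.448, 0.0, 0.001]
ft_force: [0.1, -0.5, -2.4]
width: 0.017
```

```bash
cat >> h.py <<'E'
def lidz(fn=None):
    s,_=pose()
    c=shot('side',fn); w=cloud(c)
    m=(np.hypot(w[...,0]-.468,w[...,1]+.211)<.072)&(w[...,2]>.112)&(w[...,2]<.14); p=w[m]
    m2=(np.hypot(w[...,0]-.468,w[...,1]+.211)<.095)&(w[...,2]>.112)&(w[...,2]<.14); q=w[m2]
    A=np.c_[p[:,:2]-[.468,-.211],np.ones(len(p))]; f=np.linalg.lstsq(A,p[:,2],rcond=None)[0]
    print('plate med z',np.median(p[:,2]).round(4),'n',len(p),'tilt deg',np.degrees(f[:2]).round(2),'mec',cv2.minEnclosingCircle(cv2.convexHull(q[:,:2].astype('f4'))))
E
python3 -c "
from h import *
lidz()"
```

```text
t 7.37 tcp [ 0.4705 -0.2089  0.1382] yang -36.74 zdir [ 1.2e-03 -5.0e-04 -1.0e+00] w 0.017 F [ 0.08 -0.55 -2.4 ] M [ 0.02 -0.03 -0.02] q6 1.79
plate med z 0.1335 n 2863 tilt deg [1.05 1.29] mec ((0.46677958965301514, -0.21390217542648315), 0.08019305020570755)
```

Emit:
jog_arm([
  [0.0,-0.0005,-0.0008,0.002,0,0,0],
  [0.0,0,0,0.002,0,0,0],
  [0.0,0,0,0.001,0,0,0],
  [0.0,0,0,0.001,0,0,0],
  [0.0,0,0,0,0,0,0],
  [0.0,0,0,0,0,0,0],
])

```text
time_s: 7.92
tcp_pos: [0.4692, -0.2086, 0.1318]
orientation: [0.894, 0.448, 0.0, 0.0]
ft_force: [-1.6, 0.4, 2.8]
width: 0.0172
```

```bash
python3 -c "
from h import *
lidz('low.png')"
```

```text
t 7.92 tcp [ 0.4692 -0.2086  0.1318] yang -36.75 zdir [ 7.e-04 -2.e-04 -1.e+00] w 0.0172 F [-1.61  0.44  2.76] M [0.26 0.27 0.04] q6 1.79
plate med z 0.1272 n 2831 tilt deg [0.45 0.82] mec ((0.4670324921607971, -0.21131522953510284), 0.08120591938495636)
```

View pics/low.png

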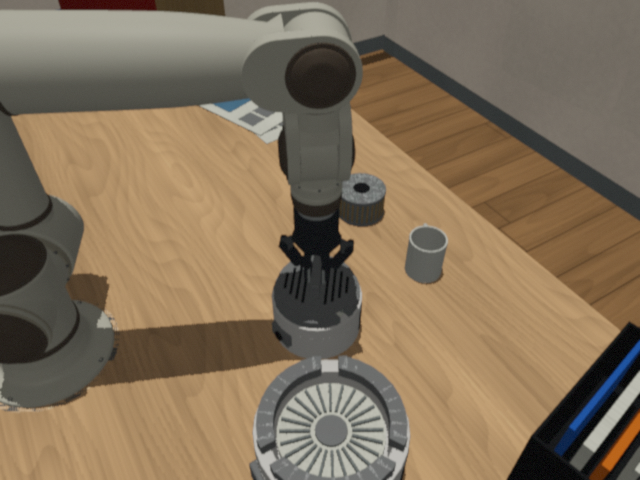

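The lid is sitting on the rim (px 290, 318), and the force has changed sign. I'll loosen the fingers so it rests under its own weight.

Emit:
jog_arm([
  [0.022,0,0,0,0,0,0],
  [0.022,0,0,0,0,0,0],
  [0.022,0,0,0,0,0,0],
  [0.022,0,0,0,0,0,0],
], newtons=20)

```text
time_s: 8.3
tcp_pos: [0.4691, -0.2087, 0.1312]
orientation: [0.894, 0.448, -0.0, 0.0]
ft_force: [-0.2, 0.2, 1.0]
width: 0.0223
```

```bash
python3 -c "
from h import *
lidz()"
```

```text
t 8.3 tcp [ 0.4691 -0.2087  0.1312] yang -36.75 zdir [-1.e-04 -0.e+00 -1.e+00] w 0.0223 F [-0.19  0.2   0.97] M [-0.01 -0.03 -0.01] q6 1.79
plate med z 0.1272 n 2790 tilt deg [0.59 0.87] mec ((0.4668785035610199, -0.21182933449745178), 0.08082208037376404)
```

Emit:
jog_arm([
  [0.022,0,0,0,0,0,3],
  [0.022,0,0,0,0,0,3],
  [0.022,0,0,0,0,0,3],
  [0.022,0,0,0,0,0,3],
  [0.022,0,0,0,0,0,2],
  [0.022,0,0,0,0,0,0],
  [0.022,0,0,0,0,0,0],
])

```text
time_s: 8.93
tcp_pos: [0.4691, -0.2086, 0.1312]
orientation: [0.942, 0.336, -0.0, -0.0]
ft_force: [0.1, 0.5, -0.0]
width: 0.0222
```

```bash
python3 -c "
from h import *
lidz()"
```

```text
t 8.93 tcp [ 0.4691 -0.2086  0.1312] yang -50.68 zdir [-1.e-04  0.e+00 -1.e+00] w 0.0222 F [ 0.11  0.52 -0.  ] M [-0.05 -0.06  0.08] q6 2.04
plate med z 0.1272 n 2772 tilt deg [0.63 0.82] mec ((0.4666520059108734, -0.21172744035720825), 0.081073097884655)
```

Emit:
jog_arm([
  [0.022,0,0,0,0,0,1],
  [0.022,0,0,0,0,0,1],
  [0.022,0,0,0,0,0,1],
  [0.022,0,0,0,0,0,0],
  [0.022,0,0,0,0,0,0],
])

```text
time_s: 9.4
tcp_pos: [0.4691, -0.2086, 0.1312]
orientation: [0.95, 0.311, -0.0, -0.0]
ft_force: [0.3, 0.7, -0.2]
width: 0.0227
```

```bash
python3 -c "
from h import *
lidz()"
```

```text
t 9.4 tcp [ 0.4691 -0.2086  0.1312] yang -53.75 zdir [-1.e-04  0.e+00 -1.e+00] w 0.0227 F [ 0.34  0.66 -0.23] M [-0.04 -0.04  0.05] q6 2.09
plate med z 0.1273 n 2809 tilt deg [0.66 1.01] mec ((0.46603837609291077, -0.21288585662841797), 0.08136957138776779)
```

Moments show the fingers now turning the lid, so I'll continue in 3° steps.

Emit:
jog_arm([
  [0.022,0,0,0,0,0,1],
  [0.022,0,0,0,0,0,1],
  [0.022,0,0,0,0,0,1],
  [0.022,0,0,0,0,0,0],
  [0.022,0,0,0,0,0,0],
])

```text
time_s: 9.87
tcp_pos: [0.4691, -0.2086, 0.1313]
orientation: [0.958, 0.286, -0.0, -0.0]
ft_force: [0.2, 0.0, -1.4]
width: 0.0221
```

```bash
python3 -c "
from h import *
lidz()"
```

```text
t 9.87 tcp [ 0.4691 -0.2086  0.1313] yang -56.76 zdir [-0.e+00  1.e-04 -1.e+00] w 0.0221 F [ 0.2   0.   -1.38] M [-0.02  0.06  0.03] q6 2.14
plate med z 0.1272 n 2813 tilt deg [0.55 0.74] mec ((0.4665352702140808, -0.2116568386554718), 0.08137896656990051)
```

Emit:
jog_arm([
  [0.022,0,0,0,0,0,1],
  [0.022,0,0,0,0,0,1],
  [0.022,0,0,0,0,0,1],
  [0.022,0,0,0,0,0,0],
  [0.022,0,0,0,0,0,0],
])

```text
time_s: 10.33
tcp_pos: [0.4692, -0.2087, 0.1314]
orientation: [0.965, 0.261, 0.0, 0.0]
ft_force: [-0.4, 0.5, 0.0]
width: 0.0221
```

```bash
python3 -c "
from h import *
lidz()"
```

```text
t 10.33 tcp [ 0.4692 -0.2087  0.1314] yang -59.76 zdir [ 3.e-04 -1.e-04 -1.e+00] w 0.0221 F [-0.45  0.49  0.  ] M [-0.04 -0.01  0.06] q6 2.2
plate med z 0.1193 n 2842 tilt deg [-0.04  0.09] mec ((0.46805909276008606, -0.2104691118001938), 0.08225785195827484)
```

It has dropped: the plate fell 8 mm and is level. Now I'll open, raise, shut the fingers and press on the handle's middle (top at z≈0.152).

Emit:
jog_arm([
  [0.04,0,0,0,0,0,-3],
  [0.04,0,0,0,0,0,-3],
  [0.04,0,0,0,0,0,0],
  [0.04,0,0,-0.005,0,0,0],
  [0.04,0,0,-0.02,0,0,0],
  [0.04,-0.0022,0.0014,-0.025,0,0,0],
  [0.0,0,0,0,0,0,0],
  [0.0,0,0,0,0,0,0],
  [0.0,0,0,0,0,0,0],
  [0.0,0,0,0,0,0,0],
], newtons=40)

```text
time_s: 11.22
tcp_pos: [0.4679, -0.2109, 0.1805]
orientation: [0.95, 0.311, -0.0, -0.0]
ft_force: [0.1, -0.5, 0.2]
width: -0.0001
```

Emit:
jog_arm([
  [0.0,0,0,0.015,0,0,0],
  [0.0,0,0,0.005,0,0,0],
  [0.0,0,0,0.002,0,0,0],
  [0.0,0,0,0,0,0,0],
  [0.0,0,0,0,0,0,0],
])

```text
time_s: 11.63
tcp_pos: [0.4681, -0.211, 0.1593]
orientation: [0.95, 0.311, -0.0, -0.0]
ft_force: [-0.9, -0.5, 0.4]
width: -0.0
```

```bash
python3 -c "
from h import *
lidz()"
```

```text
t 11.63 tcp [ 0.4681 -0.211   0.1593] yang -53.75 zdir [-3.e-04  2.e-04 -1.e+00] w -0.0 F [-0.87 -0.51  0.36] M [ 0.03 -0.02  0.02] q6 2.09
plate med z 0.1194 n 3169 tilt deg [0.16 0.19] mec ((0.4670915901660919, -0.21212628483772278), 0.08198443055152893)
```

Emit:
jog_arm([
  [0.0,0,0,0.003,0,0,0],
  [0.0,0,0,0.002,0,0,0],
  [0.0,0,0,0.001,0,0,0],
  [0.0,0,0,0.001,0,0,0],
  [0.0,0,0,0,0,0,0],
  [0.0,0,0,0,0,0,0],
])

```text
time_s: 12.18
tcp_pos: [0.4682, -0.2111, 0.1523]
orientation: [0.95, 0.311, 0.0, 0.0]
ft_force: [-0.7, 0.2, 0.0]
width: 0.0001
```

Emit:
jog_arm([
  [0.0,0,0,0.001,0,0,0],
  [0.0,0,0,0.001,0,0,0],
  [0.0,0,0,0,0,0,0],
  [0.0,0,0,0,0,0,0],
])

```text
time_s: 12.52
tcp_pos: [0.4684, -0.2112, 0.1509]
orientation: [0.95, 0.311, 0.0, 0.0]
ft_force: [-1.2, -0.6, 5.4]
width: -0.0002
```

Emit:
jog_arm([
  [0.0,0,0,0.001,0,0,0],
  [0.0,0,0,0.001,0,0,0],
  [0.0,0,0,0,0,0,0],
  [0.0,0,0,0,0,0,0],
])

```text
time_s: 12.85
tcp_pos: [0.4685, -0.2112, 0.1493]
orientation: [0.95, 0.311, 0.001, 0.001]
ft_force: [-0.7, 0.1, 8.1]
width: -0.0
```

Emit:
jog_arm([
  [0.0,0,0,0.001,0,0,0],
  [0.0,0,0,0,0,0,0],
  [0.0,0,0,0,0,0,0],
])

```text
time_s: 13.1
tcp_pos: [0.4687, -0.2113, 0.1489]
orientation: [0.95, 0.311, 0.001, 0.001]
ft_force: [-1.5, 0.2, 12.5]
width: 0.0001
```

Travel is 3 mm and the force is rising sharply, so this is the stop. One more firm push, then retreat.

Emit:
jog_arm([
  [0.0,0,0,0.001,0,0,0],
  [0.0,0,0,0,0,0,0],
  [0.0,0,0,0,0,0,0],
  [0.0,0,0,0,0,0,0],
])

```text
time_s: 13.43
tcp_pos: [0.469, -0.2115, 0.1489]
orientation: [0.95, 0.311, 0.002, 0.001]
ft_force: [-2.3, 0.4, 18.0]
width: 0.0003
```

Emit:
jog_arm([
  [0.0,0,0,-0.002,0,0,0],
  [0.0,0,0,-0.003,0,0,0],
  [0.0,0,0,-0.02,0,0,0],
  [0.0,0,0,-0.04,0,0,0],
  [0.0,0,0,-0.03,0,0,0],
  [0.0,-0.04,0,0,0,0,0],
  [0.0,-0.04,0,0,0,0,0],
  [0.0,-0.04,0,0,0,0,0],
  [0.0,0,0,0,0,0,0],
  [0.0,0,0,0,0,0,0],
])

```text
time_s: 14.27
tcp_pos: [0.3702, -0.2831, 0.2414]
orientation: [0.951, 0.309, 0.0, 0.0]
ft_force: [-0.1, -0.2, 0.4]
width: -0.0001
```

```bash
python3 -c "
from h import *
lidz('end.png'); c=shot('top')
w=cloud(c)
m=(np.hypot(w[...,0]-.468,w[...,1]+.211)<.072)&(w[...,2]>.105)&(w[...,2]<.13); print('top plate z',np.median(w[m][:,2]),m.sum())
for n in ('mug','old_filter','stapler'): print(n,[(round(d['point'][0]*480),round(d['point'][1]*640),round(d['p'],2)) for d in cams.look_for(n,'top')[:1]], [(round(d['point'][0]*480),round(d['point'][1]*640),round(d['p'],2)) for d in cams.look_for(n,'side')[:1]])
"
```

```text
t 14.27 tcp [ 0.3702 -0.2831  0.2414] yang -53.95 zdir [ 4.e-04 -2.e-04 -1.e+00] w -0.0001 F [-0.06 -0.17  0.44] M [ 0.06 -0.05 -0.04] q6 1.86
plate med z 0.1193 n 2624 tilt deg [-0.05  0.81] mec ((0.4685681164264679, -0.20993568003177643), 0.08250023424625397)
top plate z 0.11834497451345447 2994
mug [(165, 352, 0.97)] [(254, 424, 0.96)]
old_filter [(171, 255, 0.68)] [(199, 362, 0.69)]
stapler [(166, 200, 0.71)] [(168, 329, 0.73)]
```

View pics/end.png

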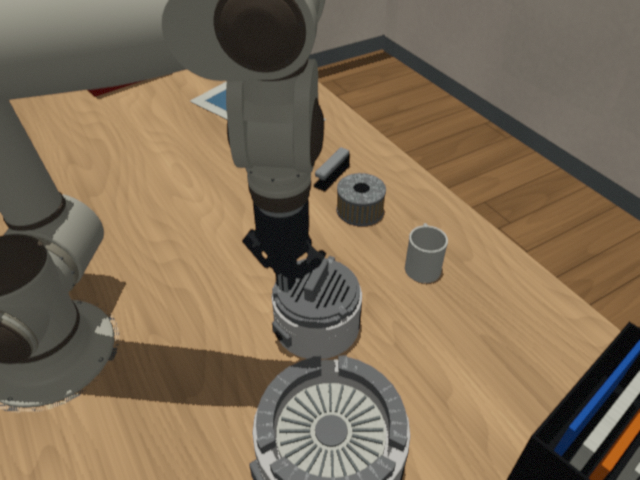

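The lid sits flush on the small cleaner (px 295, 318), the gripper is clear of it, and the mug, filter and stapler are where they were.

```bash
python3 -c "
from station import close_job; print(close_job())"
```

```text
the job is handed in; nothing more can be done
None
```

The lid is back on the smaller cleaner and fully home, and the job was handed in at about 14 s of the 51 s allowed.

- **What I did:** I rested the lid on the rim about 15° short of the notches and held it loosely. I turned it until the keys fell in, then pressed on the handle with shut fingers up to about 18 N. I then lifted the arm clear.
- **Keys in the notches:** the lid's plate dropped 8 mm (measured height 127.2 to 119.3 mm) at the end of the turn.
- **Press:** contact was at about 152 mm. The lid went down about 3 mm, then stopped at 148.9 mm while the force kept rising.
- **Final checks:** after letting go, the top camera put the plate at 118.3 mm against 118 mm expected. The side camera read 119.3 mm, about the 1 mm high it had read all along. Its last tilt fit was 0.8° on one axis, up from about 0.2° just before the press. The gripper partly blocks that view, so I took it as noise.
- **Bystanders:** the mug, old filter and stapler were within 4 pixels of where they started in both cameras.

No check failed.

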